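# Load the orbital shaker: each vessel into the clamp of its size

### The arm

A 7-joint arm with a two-finger parallel gripper is mounted at the origin on a cart in front of the work surface, level with it; the furniture and walls round the work are solid. World frame = base frame: x ahead of the robot, y to its left, z up, the work surface at z = 0. Lengths are in m, angles in rad, forces in N, time in s.
With the tool pointing down it reaches from about 0.425 to 0.925 m from the base axis. Payload 6.8 kg.
Tool frame: the origin (TCP) lies on the centre line of the jaws, within the pads' length; the fingertips stand bot.tip_reach ahead of it and the grasp point (between the pads) lies 3 mm ahead of it (bot.tip_reach is the distance from the TCP to the fingertips, in m); z points along the fingers, y is the line along which they close (so a half turn about z gives the same grasp; the last joint's range is limited). The gripper opens to 85 mm and grips with 20 to 120 N. Pads are 22 mm wide; open, the fingers measure 114 mm over their backs; the gripper's body (76 mm by 85 mm) begins 54 mm behind the grasp point. The pads swing forward as they close: fully open they stand 13 mm farther back than shut.
Start: joints at [1.072, 0.477, 0.022, 1.555, -0.011, 1.109, -0.083], TCP at [0.257, -0.624, 0.253] pointing down, gripper open.
Joint ranges: [-2.96, 2.96], [-0.34, 2.1], [-1.41, 1.46], [0.24, 2.44], [-1.37, 4.51], [0.17, 1.92], [-2.96, 2.96]. Speed limits (rad/s): [2.39, 2.39, 3.14, 3.14, 3.14, 3.14, 3.14].

### API

Orientations are given as a unit quaternion [w, x, y, z].
In Python, from station import bot gives the robot as it stands.
- The arm moves only by the tool jog_arm, never from a script. Its argument "deltas" is a list of rows, each a list of 7 numbers: the shift along the world's x, y, z in m, then the turn, a rotation vector about the world's x, y, z in rad, then the opening, from 0 (shut) to 1 (fully open). In form: [[x, y, z, rx, ry, rz, grip], ...]. A call has 1 to 10 rows; each row shifts and turns the commanded pose from where the row before left it; what a row does not reach is not made up. A row lasts 1/10 s, in which the tool goes at most 50 mm and 8.59 degrees, less where a joint would pass 70% of its speed; a pose out of reach is approached as far as the arm can. A call with a gripper value outside its range is refused whole. The fingers move at their own pace and stop on an object; "newtons" is the grip in N (left out, the last holds). Time passes only in rows, so rows that do not move let the fingers close. It gives the time, the measured TCP pose, the force, the opening and the grip force at its end, in the units of the state.
- bot.get_obs(): the state, without advancing time (a new reading comes with each control period).
- bot.read_camera(name): name is "side" or "top" or "wrist"; returns a dict with "img" (420x560x3 uint8, red, green, blue), "K" (3x3 intrinsics, pixels), "dist_coeffs" ([k1, k2, p1, p2, k3] as OpenCV has them; the pictures are not rectified), "eye" and "attitude" of the camera in the world. Camera axes: x right, y down, z forward; pixel columns grow to the right and rows downward; lengths in m; the calibration is good to about 2 mm. A picture is of the moment at which its call begins. There is no depth.
- bot.hand_in(): hands the job in; it is judged then, once.
The state is a dict: "t": time; "q": joint angles; "joint_vel": joint speeds; "joint_torque": joint torques, N m; "eef_pos": TCP position; "tool_rot": TCP orientation; "contact_force": force on the tool from outside, world axes, zero at the start; "torque": the same for the moment, N m; "gripper_width": opening from 0.0 (shut) to 1.0 (fully open); "grasp_force": force on a finger pad.
Only numpy, scipy, OpenCV 4.12 (cv2) and the standard library are available. Lean on these libraries where they do the work, as an engineer would, in place of code of your own. Each camera call takes 0.05 s, during which the arm holds its last target. There are 200 camera calls.

### The job

Load the orbital shaker for the next run: stand the flask and the three reagent bottles on its platform, each lowered fully home and upright in the clamp made for it (green-tipped clamp for the flask with the green cap, red-tipped for the red-capped bottle, blue-tipped for the blue-capped bottle, the small black-tipped one for the amber bottle with the black cap). Carry the vessels upright and lower them in rather than dropping them, and leave the timer and the tube rack where they are.

Things in the scene. Friction and masses are not known exactly. Their poses are not given: they have to be found in the camera images.
- flask_green: Loose frosted-plastic conical (Erlenmeyer) flask with a green screw cap, 112 mm tall, 0.09 kg. Foot 74 mm diameter (straight for the lowest 10 mm, then a cone narrowing to the 33 mm neck at 76 mm). Cap 39 mm diameter, 88 to 112 mm up, fixed to the flask: the place to grasp it from above. Origin: centre of the underside, z up.
- bottle_red: Loose white plastic reagent bottle with a red screw cap and red label band, 115 mm tall, body 62 mm diameter, 0.27 kg. Cap 40 mm diameter, 94 to 115 mm up, fixed: grasp it by the cap, or by the body above the clamp. Origin: centre of the underside, z up.
- bottle_blue: Loose white plastic reagent bottle with a blue screw cap and blue label band, 105 mm tall, body 56 mm diameter, 0.16 kg. Cap 36 mm diameter, 86 to 105 mm up, fixed: grasp it by the cap, or by the body above the clamp. Origin: centre of the underside, z up.
- bottle_amber: Loose small amber bottle with a black screw cap, 70 mm tall, body 38 mm diameter, 0.06 kg. Cap 24 mm diameter, 57 to 70 mm up, fixed: grasp it by the cap, or by the body above the clamp. Origin: centre of the underside, z up.
- clamp_green: Clamp fixed on the platform of a low white orbital shaker (210 x 210 mm, platform 62 mm above worktop, clamps 106 mm apart in a square). Origin: centre of its underside; z up. Vessel stands on its base disc, 3 mm up; four stiff upright steel fingers on its diagonals, tips flared. Green tips, largest, for the 74 mm flask: 80 mm between fingers, mouth 96 mm, height 28 mm.
- clamp_red: Clamp fixed on the platform of a low white orbital shaker (210 x 210 mm, platform 62 mm above worktop, clamps 106 mm apart in a square). Origin: centre of its underside; z up. Vessel stands on its base disc, 3 mm up; four stiff upright steel fingers on its diagonals, tips flared. Red tips, for the 62 mm red-capped bottle: 68 mm between fingers, mouth 84 mm, height 42 mm.
- clamp_blue: Clamp fixed on the platform of a low white orbital shaker (210 x 210 mm, platform 62 mm above worktop, clamps 106 mm apart in a square). Origin: centre of its underside; z up. Vessel stands on its base disc, 3 mm up; four stiff upright steel fingers on its diagonals, tips flared. Blue tips, for the 56 mm blue-capped bottle: 62 mm between fingers, mouth 78 mm, height 42 mm.
- clamp_black: Clamp fixed on the platform of a low white orbital shaker (210 x 210 mm, platform 62 mm above worktop, clamps 106 mm apart in a square). Origin: centre of its underside; z up. Vessel stands on its base disc, 3 mm up; four stiff upright steel fingers on its diagonals, tips flared. Black tips, smallest, for the 38 mm amber bottle: 44 mm between fingers, mouth 60 mm, height 28 mm.
- timer: Bystander: white lab timer lying loose on the worktop on the robot's side of the shaker, 66 x 66 x 17 mm. Origin: centre of its underside. Not to be disturbed.
- rack: Bystander: orange microtube rack standing loose at the back of the worktop, 70 x 200 x 47 mm, long side along its y. Origin: centre of its underside. Not to be disturbed.

How it is judged:
By the outcome, as a careful person would: the job done as asked, in the order asked, and still so for the second after the job is handed in, with the robot touching nothing.
It also fails if it takes over 115 s, if anything falls off the work surface, if the arm or the gripper's body presses on something with over 40 N, if the wrist force passes 120 N, or if a joint passes its speed limit or range.

## Working session

There is one attempt and no reset: what is moved stays moved. The work goes in short steps, Python scripts to look and compute and a tool call to move; the robot and the scene stay as the last step left them, time stands still between calls to the robot, and variables do not carry over. Pictures are saved under pics/ and viewed, at most 14 in all, crops included, and the job is handed in when it is done.

Besides the shell and the picture viewer there is one more tool, called after "Emit:" as name(argument=value, ...), one argument or row to a line, values as JSON. jog_arm: Moves the arm, as the interface text tells. Its arguments: {"type":"object","properties":{"deltas":{"type":"array"},"newtons":{"type":"number"}},"required":["deltas"]}

```bash
mkdir -p pics
cat > h.py <<'E'
import numpy as np,cv2
from station import bot
from scipy.spatial.transform import Rotation as R
def rot(c):
    a=np.array(c["attitude"],float)
    return a if a.shape==(3,3) else R.from_quat(a[[1,2,3,0]]).as_matrix()
def ray(c,px):
    u=cv2.undistortPoints(np.array(px,float).reshape(-1,1,2),c["K"],np.array(c["dist_coeffs"],float)).reshape(-1,2)
    return (rot(c)@np.c_[u,np.ones(len(u))].T).T
def onz(c,px,z):
    d=ray(c,px);e=np.array(c["eye"]);z=np.broadcast_to(z,len(d))
    return e+d*((z-e[2])/d[:,2])[:,None]
def save(c,n): cv2.imwrite(f"pics/{n}.png",c["img"][...,::-1])
E
python3 - <<'E'
from h import *
import pickle
o=bot.get_obs();print(o["t"],o["eef_pos"],o["tool_rot"],o["gripper_width"],bot.tip_reach)
for n in("top","side"):
    c=bot.read_camera(n);save(c,n+"0");pickle.dump(c,open(n+"0.pkl","wb"));print(n,c["eye"],rot(c).round(2).tolist())
E
```

```text
0.0 [ 0.25692823 -0.62360829  0.25233605] [-8.57819757e-04  9.80962989e-01  1.94192747e-01 -2.33497663e-04] 1.0013832691943527 0.022
top [0.37140856 0.11134744 1.11686245] [[-0.01, -0.99, 0.16], [-1.0, 0.01, 0.03], [-0.03, -0.16, -0.99]]
side [0.54434883 0.95992276 0.64244511] [[-1.0, 0.03, -0.0], [0.02, 0.56, -0.83], [-0.02, -0.83, -0.56]]
```

View pics/top0.png

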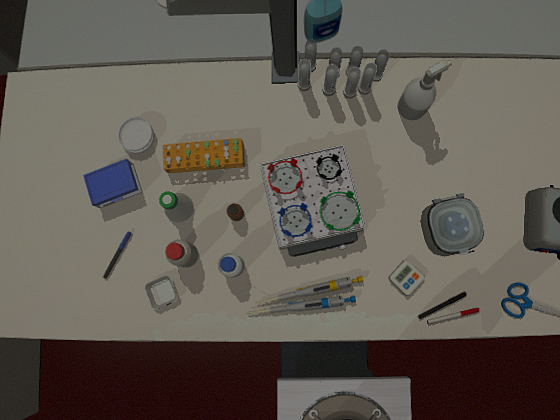

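View pics/side0.png

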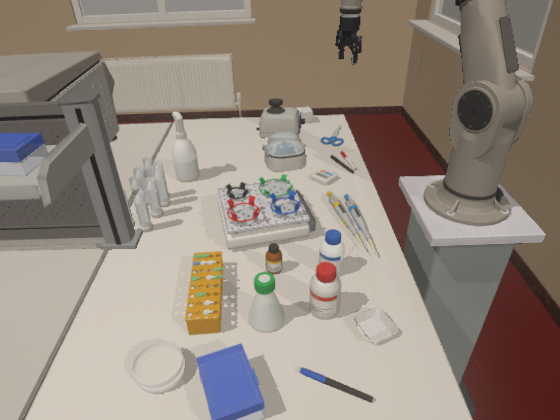

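Top view: green cap at about (169,200), red (178,250), blue (229,265), amber (235,212). Clamps: red (286,177), black (329,167), blue (295,220), green (340,210). The timer is at (406,278) and the rack at (204,155).

```bash
cat > m.py <<'E'
from h import *
import pickle
c=pickle.load(open("top0.pkl","rb"));s=pickle.load(open("side0.pkl","rb"))
def mask(c,col):
    h=cv2.cvtColor(c["img"],cv2.COLOR_RGB2HSV);H,S,V=[h[...,i].astype(int) for i in range(3)]
    return {"green":(abs(H-68)<18)&(S>130)&(V>50),"red":((H<8)|(H>172))&(S>140)&(V>70),"blue":(abs(H-110)<14)&(S>130)&(V>50),"black":(V<50)}[col].astype(np.uint8)
def win(m,x,y,r):
    k=np.zeros_like(m);k[y-r:y+r+1,x-r:x+r+1]=1;return m*k
def circ(m):
    p=np.argwhere(m)[:,::-1].astype(np.float32);return cv2.minEnclosingCircle(p),p.mean(0),len(p)
if __name__=="__main__":
    for n,x,y,r,zt in(("green",169,200,14,.112),("red",178,250,16,.115),("blue",229,265,13,.105)):
        m=win(mask(c,n),x,y,r);n_,l,st,ce=cv2.connectedComponentsWithStats(m);i=1+st[1:,4].argmax()
        print(n,st[i],ce[i],onz(c,[ce[i]],zt-.006)[0].round(4))
    for n,x,y,r,z in(("red",286,177,24,.104),("black",329,167,18,.09),("blue",295,220,23,.104),("green",340,210,26,.09)):
        m=win(mask(c,n),x,y,r);cc,mean,k=circ(m)
        p=np.argwhere(m)[:,::-1].astype(np.float32)
        print("clamp",n,cc,mean,k,onz(c,[cc[0]],z)[0].round(4))
    big=lambda c,x,y,w,h,f:cv2.resize(c["img"][y:y+h,x:x+w],None,fx=f,fy=f,interpolation=cv2.INTER_CUBIC)[...,::-1]
    cv2.imwrite("pics/crop1.png",np.vstack([big(c,145,140,225,145,3.5)]))
E
python3 m.py
```

```text
green [160 191  15  17 118] [167.24576271 199.24576271] [0.5729 0.4052 0.106 ]
red [166 243  16  17 209] [173.54066986 250.66028708] [0.4539 0.3862 0.109 ]
blue [221 257  14  14 165] [227.55151515 263.67878788] [0.4244 0.2646 0.099 ]
clamp red ((284.7461853027344, 174.61167907714844), 18.76924705505371) [284.65128 175.27179] 195 [0.6267 0.1337 0.104 ]
clamp black ((328.5, 165.5), 21.50591278076172) [328.87128 166.57426] 202 [0.6504 0.0317 0.09  ]
clamp blue ((294.6785583496094, 219.10714721679688), 18.12981414794922) [295.04892 219.83696] 184 [0.523  0.1123 0.104 ]
clamp green ((339.870361328125, 209.98147583007812), 21.515361785888672) [340.39423 209.76923] 208 [0.5448 0.0084 0.09  ]
```

View pics/crop1.png

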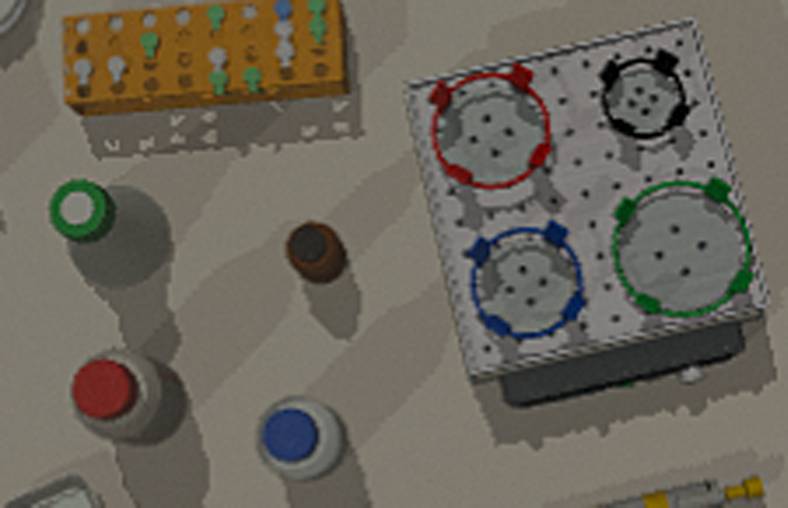

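Crop: the rings on the clamp bases are centred at top-view (285.3,177), (329,168), (295.4,220.6) and (339.7,211). The amber cap is at (234.4,209.1) and all four vessels stand upright.

Run:
```python
from m import *
r=[[285.3,177],[329,168],[295.4,220.6],[339.7,211]]
P=onz(c,r,.065)[:,:2];print(P.round(4).tolist(),"K",c["K"][0,0])
Q=onz(c,[[284.6,174.6],[328.5,165.5],[294.7,219.1],[339.9,210]],[.104,.09,.104,.09])[:,:2]
for A in(P,Q):
    print([round(float(np.linalg.norm(A[i]-A[j])),4) for i,j in((0,1),(2,3),(0,2),(1,3))],A.mean(0))
    ang=[np.arctan2(*(A[i]-A[j])[::-1]) for i,j in((0,2),(1,3))]+[np.arctan2(*(A[i]-A[j])[::-1])-np.pi/2 for i,j in((0,1),(2,3))]
    a=np.mean(ang);u=np.array([np.cos(a),np.sin(a)])*.053;v=np.array([-u[1],u[0]])
    print(np.degrees(ang),(A.mean(0)+np.array([u+v,u-v,-u+v,-u-v])).round(4).tolist())
print("amber",onz(c,[[234.4,209.1]],.07))
W=np.array([[.5729,.4052,.106],[.4539,.3862,.109],[.4244,.2646,.099],[.585,.25,.07]])
# side view check of caps
d=cv2.projectPoints
Rm=rot(s).T;t=-Rm@np.array(s["eye"])
print(d(W,cv2.Rodrigues(Rm)[0],t,s["K"],np.array(s["dist_coeffs"],float))[0].reshape(-1,2).round(1).tolist())
for n,x,y in(("green",264,282),("red",326,270),("blue",333,237)):
    m=win(mask(s,n),x,y,17);n_,l,st,ce=cv2.connectedComponentsWithStats(m);i=1+st[1:,4].argmax();print(n,st[i],ce[i])
print(bot.read_camera("wrist")["eye"]); w=bot.read_camera("wrist");print(rot(w).round(2).tolist(),w["K"][0,0]);save(w,"w0")
```

```text
[[0.6306, 0.1333], [0.6511, 0.0287], [0.5253, 0.1107], [0.5466, 0.0064]] K 453.2648664308681
[0.1066, 0.1065, 0.1077, 0.1068] [0.58839049 0.06978224]
[12.10517615 12.06306019 11.05261935 11.56236376] [[0.6295, 0.1324], [0.651, 0.0286], [0.5257, 0.1109], [0.5472, 0.0071]]
[0.1051, 0.1062, 0.106, 0.1082] [0.58623264 0.07158771]
[11.85870672 12.44153256 13.0541313  11.82558989] [[0.6267, 0.1347], [0.6493, 0.0311], [0.5232, 0.1121], [0.5457, 0.0085]]
amber [[0.55383384 0.25390002 0.07      ]]
[[263.3, 280.9], [325.5, 270.7], [332.2, 235.5], [259.3, 243.9]]
green [255 273  19  16 116] [262.93965517 281.27586207]
red [317 262  19  20 320] [325.9    271.8875]
blue [326 230  15  15 157] [332.47133758 236.24840764]
[ 0.32166373 -0.5968555   0.37253262]
[[0.38, -0.89, -0.26], [-0.92, -0.37, -0.1], [-0.0, 0.28, -0.96]] 322.180271130481
```

View pics/w0.png

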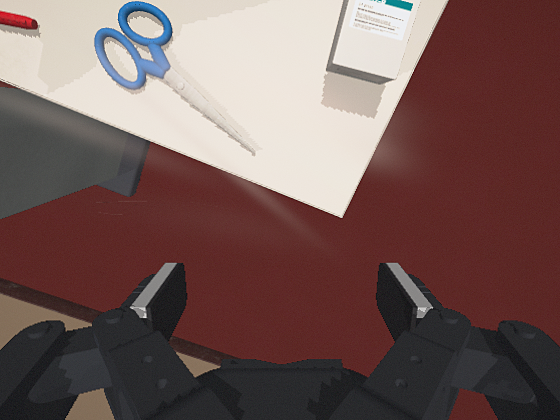

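Emit:
jog_arm(
  deltas=[
    [0.03,0.03,0.005,0,0,-0.018,1],
    [0.03,0.037,0.005,0,0,-0.018,1],
    [0.03,0.037,0.005,0,0,-0.018,1],
    [0.03,0.037,0.005,0,0,-0.018,1],
    [0.03,0.037,0.005,0,0,-0.018,1],
    [0.03,0.037,0.005,0,0,-0.018,1],
    [0.03,0.037,0.005,0,0,-0.018,1],
    [0.03,0.037,0.005,0,0,-0.018,1],
    [0.03,0.037,0.005,0,0,-0.018,1],
    [0.03,0.037,0.005,0,0,-0.018,1],
  ],
  newtons=30,
)

```text
t: 1.2
eef_pos: [0.5579, -0.2595, 0.3035]
tool_rot: [0.0, 0.994, 0.105, -0.0]
contact_force: [0.6, -0.5, -0.5]
gripper_width: 1.0
grasp_force: 0.0
```

Emit:
jog_arm(
  deltas=[
    [0.0,0.035,0.005,0,0,0,1],
    [0.0,0.035,0.005,0,0,0,1],
    [0.0,0.035,0.005,0,0,0,1],
    [0.0,0.035,0.005,0,0,0,1],
    [0.0,0.035,0.005,0,0,0,1],
    [0.0,0.035,0.005,0,0,0,1],
    [0.0,0.035,0.005,0,0,0,1],
    [0.0,0.035,0.005,0,0,0,1],
    [0.0,0.035,0,0,0,0,1],
    [0,0,0,0,0,0,1],
  ],
)

```text
t: 2.2
eef_pos: [0.5565, 0.0603, 0.3435]
tool_rot: [-0.001, 0.994, 0.109, 0.0]
contact_force: [-0.3, -0.1, 0.2]
gripper_width: 0.996
grasp_force: 0.0
```

Run:
```python
from h import *
import pickle
print(bot.get_obs()["q"])
c=bot.read_camera("wrist");save(c,"w1");pickle.dump(c,open("w1.pkl","wb"));print(c["eye"],bot.get_obs()["eef_pos"])
Rm=rot(c).T;t=-Rm@np.array(c["eye"])
W=np.array([[.628,.1335,.065],[.65,.03,.065],[.5245,.1115,.065],[.5465,.008,.065]])
print(cv2.projectPoints(W,cv2.Rodrigues(Rm)[0],t,c["K"],np.array(c["dist_coeffs"],float))[0].reshape(-1,2).round(1).tolist())
```

```text
[ 0.02520998  0.23009371 -0.29092026  1.70525241  0.06692946  1.21536247
 -1.63312751]
[0.62473574 0.07538512 0.46374138] [0.55671204 0.05694784 0.34327888]
[[234.4, 102.3], [324.4, 103.3], [236.9, 190.4], [320.4, 191.2]]
```

View pics/w1.png

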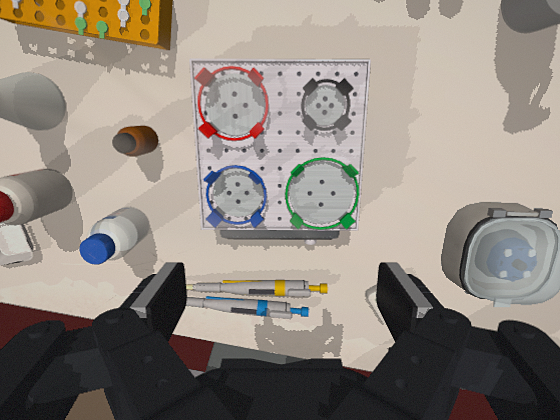

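Wrist view: red ring (234,103), black (326,104), blue (237,194), green (322,193). The rings seem to sit above the base disc, so I'll recompute the square from the disc holes, the tips and this view.

Run:
```python
from m import *
w=pickle.load(open("w1.pkl","rb"))
def sq(n,A):
    A=A[:,:2];a=np.mean([np.arctan2(*(A[i]-A[j])[::-1]) for i,j in((0,2),(1,3))]+[np.arctan2(*(A[i]-A[j])[::-1])-np.pi/2 for i,j in((0,1),(2,3))])
    u=np.array([np.cos(a),np.sin(a)])*.053;v=np.array([-u[1],u[0]])
    print(n,[round(float(np.linalg.norm(A[i]-A[j])),4) for i,j in((0,1),(2,3),(0,2),(1,3))],A.mean(0).round(4),np.degrees(a).round(2),(A.mean(0)+np.array([u+v,u-v,-u+v,-u-v])).round(4).tolist())
sq("topholes",onz(c,[[285.4,178.3],[328.6,168.3],[295.6,221.4],[339.4,211.4]],.065))
sq("toptips",onz(c,[[284.6,174.6],[328.5,165.5],[294.7,219.1],[339.9,210]],[.1,.086,.1,.086]))
R4=[]
for n,x,y,r in(("red",234,103,42),("black",326,104,30),("blue",237,194,36),("green",322,193,42)):
    m=win(mask(w,n),x,y,r);p=np.argwhere(m)[:,::-1].astype(np.float32)
    b=cv2.minAreaRect(p);print(n,len(p),b);R4.append(b[0])
sq("wristrings",onz(w,[[234,103],[326,104.5],[237,194.5],[322,193]],.075))
sq("wristtips",onz(w,R4,[.1,.086,.1,.086]))
```

```text
topholes [0.1059, 0.1055, 0.1065, 0.1071] [0.5867 0.07  ] 12.31 [[0.6272, 0.1331], [0.6498, 0.0296], [0.5236, 0.1105], [0.5462, 0.007]]
toptips [0.1055, 0.1066, 0.1064, 0.1086] [0.5871 0.0714] 12.29 [[0.6276, 0.1345], [0.6501, 0.0309], [0.524, 0.1119], [0.5466, 0.0084]]
red 624 ((232.0179901123047, 102.97898864746094), (74.28168487548828, 69.9029769897461), 85.51539611816406)
black 71 ((332.7137145996094, 80.82366180419922), (40.968360900878906, 9.34027099609375), 14.931418418884277)
blue 594 ((233.96340942382812, 194.32925415039062), (63.16684341430664, 58.528717041015625), 6.34019136428833)
green 774 ((321.5, 193.5), (71.0, 73.0), 90.0)
wristrings [0.1055, 0.1053, 0.1077, 0.1041] [0.5861 0.0695] 12.42 [[0.6264, 0.1327], [0.6492, 0.0292], [0.5229, 0.1099], [0.5457, 0.0064]]
wristtips [0.1115, 0.1032, 0.1006, 0.1266] [0.594  0.0702] 14.14 [[0.6324, 0.1345], [0.6583, 0.0317], [0.5296, 0.1086], [0.5555, 0.0058]]
```

Emit:
jog_arm(
  deltas=[
    [0.002,0.037,-0.013,0,0,0,1],
    [0.002,0.037,-0.013,0,0,0,1],
    [0.002,0.037,-0.013,0,0,0,1],
    [0.002,0.037,-0.013,0,0,0,1],
    [0.002,0.037,-0.013,0,0,0,1],
    [0.002,0.037,-0.013,0,0,0,1],
    [0.002,0.037,-0.013,0,0,0,1],
    [0.002,0.037,-0.013,0,0,0,1],
    [0.0,0.037,-0.013,0,0,0,1],
    [0,0.01,0,0,0,0,1],
  ],
)

```text
t: 3.25
eef_pos: [0.5711, 0.3998, 0.2234]
tool_rot: [-0.0, 0.994, 0.107, -0.002]
contact_force: [-0.6, 0.7, -0.6]
gripper_width: 1.002
grasp_force: 0.0
```

Run:
```python
from h import *
import pickle
o=bot.get_obs();print(o["q"],o["eef_pos"])
c=bot.read_camera("wrist");save(c,"w2");pickle.dump(c,open("w2.pkl","wb"))
Rm=rot(c).T;t=-Rm@np.array(c["eye"])
print(cv2.projectPoints(np.array([[.573,.405,.112]]),cv2.Rodrigues(Rm)[0],t,c["K"],np.array(c["dist_coeffs"],float))[0])
```

```text
[-0.45648641  0.5676831  -0.36189813  1.50164815  0.21084314  1.11439746
 -2.21634804] [0.57112798 0.39984635 0.22339271]
[[[275.20080936 208.93626278]]]
```

View pics/w2.png

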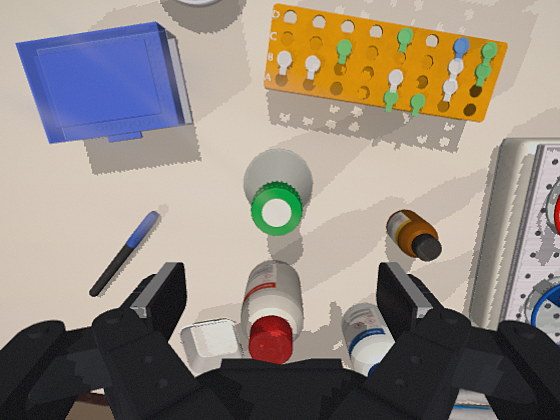

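Wrist view: the flask cap is centred at (276.5,209.5) against a predicted (275,209), so the position holds. Descending.

Emit:
jog_arm(
  deltas=[
    [0.001,0.004,-0.02,0,0,0,1],
    [0,0,-0.025,0,0,0,1],
    [0,0,-0.025,0,0,0,1],
    [0,0,-0.025,0,0,0,1],
    [0,0,-0.015,0,0,0,1],
    [0,0,-0.005,0,0,0,1],
    [0,0,0,0,0,0,0.7],
    [0,0,0,0,0,0,0.4],
    [0,0,0,0,0,0,0.2],
    [0,0,0,0,0,0,0.2],
  ],
  newtons=30,
)

```text
t: 4.3
eef_pos: [0.5747, 0.4017, 0.1129]
tool_rot: [-0.001, 0.994, 0.105, 0.001]
contact_force: [-0.1, 1.0, 3.7]
gripper_width: 0.444
grasp_force: 29.8
```

Emit:
jog_arm(
  deltas=[
    [0,0,0,0,0,0,0.1],
    [0,0,0,0,0,0,0.1],
    [0,0,0,0,0,0,0.1],
    [0,0,0,0,0,0,0.1],
  ],
)

```text
t: 4.7
eef_pos: [0.5748, 0.4018, 0.1128]
tool_rot: [-0.001, 0.994, 0.105, 0.001]
contact_force: [-0.4, 0.0, 5.6]
gripper_width: 0.447
grasp_force: 30.1
```

Emit:
jog_arm(
  deltas=[
    [0,0,0.01,0,0,0,0.1],
    [0,0,0.02,0,0,0,0.1],
    [0,0,0.025,0,0,0,0.1],
    [0,0,0.025,0,0,0,0.1],
    [0,0,0.025,0,0,0,0.1],
    [0,0,0.02,0,0,0,0.1],
    [0,0,0.01,0,0,0,0.1],
    [0,0,0,0,0,0,0.1],
    [0,0,0,0,0,0,0.1],
  ],
  newtons=40,
)

```text
t: 5.6
eef_pos: [0.5737, 0.4004, 0.2453]
tool_rot: [0.001, 0.994, 0.105, -0.001]
contact_force: [-0.6, -0.2, -2.4]
gripper_width: 0.441
grasp_force: 40.2
```

```bash
cat > held.py <<'E'
# held cap offset from the TCP (two-view: side & top) ; usage held.py colour height
from m import *
import sys
n,H=sys.argv[1],float(sys.argv[2]);o=bot.get_obs();p=np.array(o["eef_pos"])
print(p,o["tool_rot"],o["gripper_width"],o["grasp_force"])
w=bot.read_camera("wrist");save(w,sys.argv[3]);pickle.dump(w,open("held.pkl","wb"))
s=bot.read_camera("side");t=bot.read_camera("top")
cv2.imwrite(f"pics/{sys.argv[3]}.png",np.hstack([w["img"][::1,::1],s["img"]])[...,::-1][:, :, :] if 0 else cv2.resize(np.hstack([w["img"],s["img"]])[...,::-1],(800,300),interpolation=cv2.INTER_AREA))
E
python3 held.py green .112 held1
```

```text
[0.57374359 0.40037229 0.24527301] [ 5.26105269e-04  9.94452055e-01  1.05187700e-01 -6.18051094e-04] 0.44122232747083223 40.20044982433319
```

View pics/held1.png

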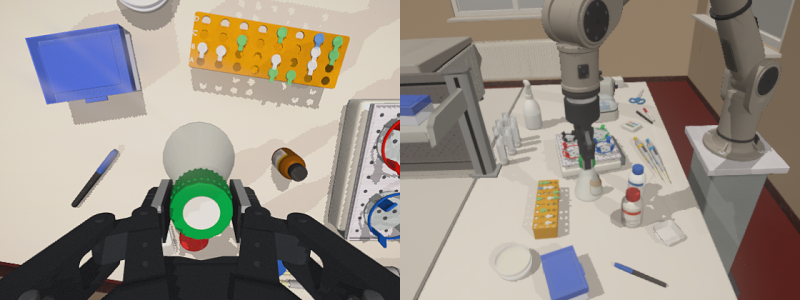

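The flask is held upright. Its cap centre is at about (283,297) in the full wrist image.

Run:
```python
from m import *
w=pickle.load(open("held.pkl","rb"));o=bot.get_obs()
x=w["img"].astype(int);m=((x.min(2)>150)).astype(np.uint8);m=win(m,283,297,30)
n_,l,st,ce=cv2.connectedComponentsWithStats(m);i=1+st[1:,4].argmax();print(st[i],ce[i])
P=onz(w,[ce[i]],.2445)[0];print(P,P-o["eef_pos"])
```

```text
[ 256  275   52   46 1896] [281.59810127 297.64451477]
[0.56987625 0.39954948 0.2445    ] [-0.00371191 -0.00076667 -0.00016464]
```

Emit:
jog_arm(
  deltas=[
    [-0.002,-0.01,0,0,0,0,0.1],
    [-0.002,-0.02,0,0,0,0,0.1],
    [-0.002,-0.03,0,0,0,0,0.1],
    [-0.002,-0.035,0,0,0,0,0.1],
    [-0.002,-0.035,0,0,0,0,0.1],
    [-0.002,-0.035,0,0,0,0,0.1],
    [-0.002,-0.035,0,0,0,0,0.1],
    [-0.002,-0.035,0,0,0,0,0.1],
    [-0.002,-0.035,0,0,0,0,0.1],
    [-0.002,-0.035,0,0,0,0,0.1],
  ],
)

```text
t: 6.75
eef_pos: [0.5533, 0.0936, 0.246]
tool_rot: [0.0, 0.994, 0.105, -0.0]
contact_force: [0.4, -0.3, -1.6]
gripper_width: 0.44
grasp_force: 40.2
```

Emit:
jog_arm(
  deltas=[
    [-0.002,-0.03,0,0,0,0,0.1],
    [-0.002,-0.025,0,0,0,0,0.1],
    [0,-0.018,0,0,0,0,0.1],
    [0,-0.01,0,0,0,0,0.1],
    [0,-0.004,0,0,0,0,0.1],
    [0,0,0,0,0,0,0.1],
    [0,0,0,0,0,0,0.1],
  ],
)

```text
t: 7.45
eef_pos: [0.5501, 0.0101, 0.2463]
tool_rot: [-0.0, 0.994, 0.106, 0.0]
contact_force: [-0.3, -0.2, -0.5]
gripper_width: 0.438
grasp_force: 40.2
```

Emit:
jog_arm(
  deltas=[
    [0,-0.002,-0.01,0,0,0,0.1],
    [0,0,-0.015,0,0,0,0.1],
    [0,0,-0.012,0,0,0,0.1],
    [0,0,-0.01,0,0,0,0.1],
    [0,0,-0.008,0,0,0,0.1],
    [0,0,-0.006,0,0,0,0.1],
    [0,0,-0.003,0,0,0,0.1],
    [0,0,0,0,0,0,0.1],
  ],
)

```text
t: 8.25
eef_pos: [0.5501, 0.0069, 0.182]
tool_rot: [-0.0, 0.994, 0.105, -0.0]
contact_force: [0.7, 0.1, -0.8]
gripper_width: 0.441
grasp_force: 40.3
```

Emit:
jog_arm(
  deltas=[
    [0,0,-0.002,0,0,0,0.1],
    [0,0,-0.002,0,0,0,0.1],
    [0,0,-0.002,0,0,0,0.1],
    [0,0,0,0,0,0,0.1],
  ],
)

```text
t: 8.65
eef_pos: [0.5512, 0.0073, 0.1778]
tool_rot: [0.0, 0.994, 0.105, 0.001]
contact_force: [-1.5, -0.0, 7.0]
gripper_width: 0.44
grasp_force: 40.9
```

Emit:
jog_arm(
  deltas=[
    [0,0,0,0,0,0,0.5],
    [0,0,0,0,0,0,0.65],
    [0,0,0,0,0,0,0.8],
    [0,0,0,0,0,0,0.8],
    [0,0,0.01,0,0,0,0.8],
    [0,0,0.025,0,0,0,0.8],
    [0,0,0.03,0,0,0,0.8],
    [0,0,0.025,0,0,0,0.8],
    [0,0.02,0.01,0,0,0,1],
    [-0.005,0.035,0,0,0,0,1],
  ],
)

```text
t: 9.65
eef_pos: [0.547, 0.0599, 0.2792]
tool_rot: [0.001, 0.995, 0.102, 0.002]
contact_force: [-0.1, 0.6, -0.3]
gripper_width: 0.999
grasp_force: 0.0
```

Emit:
jog_arm(
  deltas=[
    [-0.01,0.035,0,0,0,0,1],
    [-0.01,0.035,0,0,0,0,1],
    [-0.01,0.035,0,0,0,0,1],
    [-0.01,0.035,0,0,0,0,1],
    [-0.01,0.035,0,0,0,0,1],
    [-0.01,0.035,0,0,0,0,1],
    [-0.01,0.035,0,0,0,0,1],
    [-0.01,0.035,0,0,0,0,1],
    [-0.01,0.035,-0.01,0,0,0,1],
    [0,0.01,-0.01,0,0,0,1],
  ],
)

```text
t: 10.65
eef_pos: [0.4525, 0.3918, 0.2573]
tool_rot: [-0.002, 0.994, 0.108, 0.0]
contact_force: [0.1, -0.0, -0.4]
gripper_width: 1.002
grasp_force: 0.0
```

```bash
cat > look.py <<'E'
# wrist look: predicted pixel of a point, blob centre there; usage: name colour x y z
from m import *
import sys
nm,col=sys.argv[1:3];X=np.array([[float(v) for v in sys.argv[3:6]]])
o=bot.get_obs();c=bot.read_camera("wrist");s=bot.read_camera("side")
Rm=rot(c).T;t=-Rm@np.array(c["eye"])
u=cv2.projectPoints(X,cv2.Rodrigues(Rm)[0],t,c["K"],np.array(c["dist_coeffs"],float))[0].reshape(2)
m=win(mask(c,col),int(u[0]),int(u[1]),45);n_,l,st,ce=cv2.connectedComponentsWithStats(m);i=1+st[1:,4].argmax()
print(o["t"],o["eef_pos"],"pred",u,"blob",st[i],ce[i]);pickle.dump(c,open("look.pkl","wb"))
cv2.imwrite(f"pics/{nm}.png",cv2.resize(np.hstack([c["img"],s["img"]])[...,::-1],(800,300),interpolation=cv2.INTER_AREA))
E
python3 look.py w3 red .4539 .386 .115
```

```text
10.65 [0.45246333 0.39177269 0.25728838] pred [288.97523169 202.57192175] blob [ 270  179   43   47 1629] [290.73112339 202.29036219]
```

View pics/w3.png

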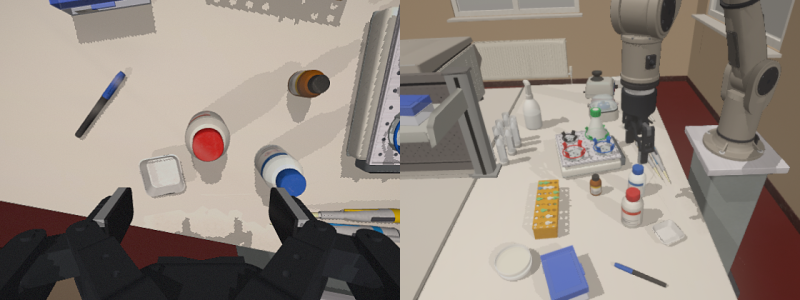

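Emit:
jog_arm(
  deltas=[
    [0.001,-0.006,-0.025,0,0,0,1],
    [0,0,-0.03,0,0,0,1],
    [0,0,-0.03,0,0,0,1],
    [0,0,-0.025,0,0,0,1],
    [0,0,-0.018,0,0,0,1],
    [0,0,-0.008,0,0,0,1],
    [0,0,-0.002,0,0,0,0.8],
    [0,0,0,0,0,0,0.6],
    [0,0,0,0,0,0,0.4],
    [0,0,0,0,0,0,0.1],
  ],
  newtons=50,
)

```text
t: 11.75
eef_pos: [0.4569, 0.3816, 0.1199]
tool_rot: [-0.001, 0.994, 0.105, 0.001]
contact_force: [-0.6, 0.6, 6.4]
gripper_width: 0.441
grasp_force: 50.1
```

Emit:
jog_arm(
  deltas=[
    [0,0,0,0,0,0,0.1],
    [0,0,0,0,0,0,0.1],
    [0,0,0,0,0,0,0.1],
    [0,0,0,0,0,0,0.1],
  ],
)

```text
t: 12.15
eef_pos: [0.4569, 0.3817, 0.1199]
tool_rot: [-0.001, 0.994, 0.105, 0.001]
contact_force: [-0.1, -0.6, 6.7]
gripper_width: 0.441
grasp_force: 50.1
```

Emit:
jog_arm(
  deltas=[
    [0,0,0.008,0,0,0,0.1],
    [0,0,0.02,0,0,0,0.1],
    [0,0,0.03,0,0,0,0.1],
    [0,0,0.03,0,0,0,0.1],
    [0,0,0.03,0,0,0,0.1],
    [0,0,0.02,0,0,0,0.1],
    [0,0,0.01,0,0,0,0.1],
    [0,0,0,0,0,0,0.1],
    [0,0,0,0,0,0,0.1],
  ],
)

```text
t: 13.05
eef_pos: [0.4556, 0.3802, 0.2651]
tool_rot: [0.001, 0.994, 0.105, -0.001]
contact_force: [0.3, 0.7, -3.5]
gripper_width: 0.444
grasp_force: 50.9
```

```bash
cat > off.py <<'E'
# held cap offset from TCP: off.py colour captop_above_tcp guessx guessy(px)
from m import *
import sys
o=bot.get_obs();p=np.array(o["eef_pos"]);w=bot.read_camera("wrist");z=p[2]+float(sys.argv[2])
m=win(mask(w,sys.argv[1]),281,297,55);n_,l,st,ce=cv2.connectedComponentsWithStats(m);i=1+st[1:,4].argmax()
(cx,cy),r=cv2.minEnclosingCircle(np.argwhere(l==i)[:,::-1].astype(np.float32))
P=onz(w,[ce[i],[cx,cy]],z);print(p,o["tool_rot"],o["gripper_width"],st[i],ce[i],(cx,cy,r),(P-p).round(4).tolist())
save(w,sys.argv[3])
E
python3 off.py red -.005 o3
```

```text
[0.45564947 0.38020319 0.26508892] [ 6.87238523e-04  9.94451032e-01  1.05195492e-01 -7.62286600e-04] 0.4442820374937148 [ 239  242   86   87 6109] [280.99476183 283.87166476] (281.3406066894531, 282.63787841796875, 46.16206741333008) [[0.0001, 0.0003, -0.005], [0.0008, 0.0002, -0.005]]
```

View pics/o3.png

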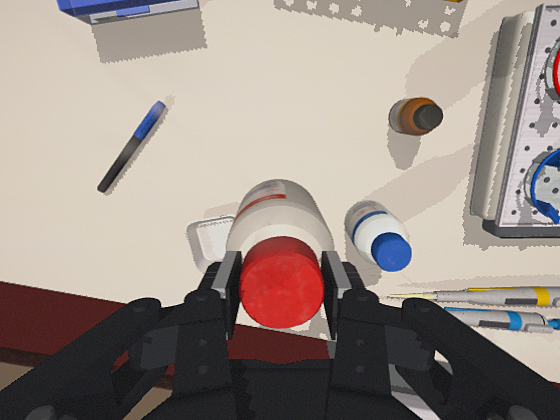

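The red cap is held straight at (282,286), about 1 mm from the TCP. Carrying it to the red clamp.

Emit:
jog_arm(
  deltas=[
    [0.006,-0.008,0,0,0,0,0.1],
    [0.012,-0.017,0,0,0,0,0.1],
    [0.018,-0.026,0,0,0,0,0.1],
    [0.02,-0.029,0,0,0,0,0.1],
    [0.02,-0.029,0,0,0,0,0.1],
    [0.02,-0.029,0,0,0,0,0.1],
    [0.02,-0.029,0,0,0,0,0.1],
    [0.02,-0.029,0,0,0,0,0.1],
    [0.018,-0.024,0,0,0,0,0.1],
    [0.01,-0.014,0,0,0,0,0.1],
  ],
)

```text
t: 14.1
eef_pos: [0.6216, 0.1425, 0.265]
tool_rot: [0.001, 0.995, 0.103, -0.001]
contact_force: [-0.2, -0.6, -3.7]
gripper_width: 0.445
grasp_force: 50.9
```

Emit:
jog_arm(
  deltas=[
    [0.006,-0.009,0,0,0,0,0.1],
    [0.003,-0.004,0,0,0,0,0.1],
    [0,0,0,0,0,0,0.1],
    [0,0,0,0,0,0,0.1],
  ],
)

```text
t: 14.5
eef_pos: [0.6284, 0.1357, 0.2663]
tool_rot: [-0.0, 0.994, 0.106, -0.0]
contact_force: [-1.0, 0.3, -3.4]
gripper_width: 0.442
grasp_force: 50.9
```

Emit:
jog_arm(
  deltas=[
    [0,-0.002,-0.01,0,0,0,0.1],
    [0,0,-0.018,0,0,0,0.1],
    [0,0,-0.015,0,0,0,0.1],
    [0,0,-0.01,0,0,0,0.1],
    [0,0,-0.01,0,0,0,0.1],
    [0,0,-0.007,0,0,0,0.1],
    [0,0,-0.005,0,0,0,0.1],
    [0,0,-0.003,0,0,0,0.1],
    [0,0,-0.002,0,0,0,0.1],
    [0,0,0,0,0,0,0.1],
  ],
)

```text
t: 15.5
eef_pos: [0.6292, 0.1319, 0.1863]
tool_rot: [-0.0, 0.994, 0.105, 0.0]
contact_force: [-0.1, -0.1, -3.3]
gripper_width: 0.443
grasp_force: 51.1
```

Emit:
jog_arm(
  deltas=[
    [0,0.001,-0.002,0,0,0,0.1],
    [0,0,-0.002,0,0,0,0.1],
    [0,0,0,0,0,0,0.1],
  ],
)

```text
t: 15.8
eef_pos: [0.6305, 0.1332, 0.1849]
tool_rot: [-0.0, 0.994, 0.105, 0.002]
contact_force: [-2.7, -0.9, 8.2]
gripper_width: 0.443
grasp_force: 52.2
```

Emit:
jog_arm(
  deltas=[
    [0,0,0,0,0,0,0.5],
    [0,0,0,0,0,0,0.65],
    [0,0,0,0,0,0,0.8],
    [0,0,0,0,0,0,0.8],
    [0,0,0.01,0,0,0,0.8],
    [0,0,0.025,0,0,0,0.8],
    [0,0,0.03,0,0,0,0.8],
    [0,0,0.025,0,0,0,0.8],
    [-0.01,0.005,0.005,0,0,0,1],
    [-0.025,0.015,0,0,0,0,1],
  ],
)

```text
t: 16.8
eef_pos: [0.5956, 0.1515, 0.2786]
tool_rot: [0.0, 0.995, 0.103, 0.002]
contact_force: [-0.2, 0.5, 0.8]
gripper_width: 1.002
grasp_force: 0.0
```

Emit:
jog_arm(
  deltas=[
    [-0.03,0.02,0,0,0,0,1],
    [-0.03,0.02,0,0,0,0,1],
    [-0.03,0.02,0,0,0,0,1],
    [-0.03,0.02,0,0,0,0,1],
    [-0.03,0.02,-0.02,0,0,0,1],
    [-0.02,0.013,-0.02,0,0,0,1],
    [0,0,0,0,0,0,1],
    [0,0,0,0,0,0,1],
  ],
)

```text
t: 17.6
eef_pos: [0.4235, 0.2658, 0.2371]
tool_rot: [0.0, 0.994, 0.106, -0.0]
contact_force: [1.0, -0.1, 0.7]
gripper_width: 1.002
grasp_force: 0.0
```

```bash
python3 look.py w4 blue .4244 .2646 .105
```

```text
17.6 [0.42349315 0.26576667 0.23707628] pred [282.86486933 204.96937902] blob [ 263  183   41   44 1223] [284.33769419 204.29190515]
```

View pics/w4.png

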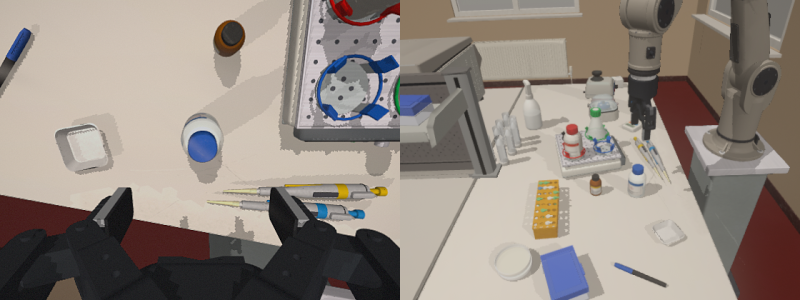

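Both placed vessels stand upright and the blue cap matches its prediction. Grasping it.

Emit:
jog_arm(
  deltas=[
    [0.001,-0.002,-0.025,0,0,0,1],
    [0,0,-0.03,0,0,0,1],
    [0,0,-0.03,0,0,0,1],
    [0,0,-0.022,0,0,0,1],
    [0,0,-0.014,0,0,0,1],
    [0,0,-0.006,0,0,0,1],
    [0,0,-0.001,0,0,0,0.8],
    [0,0,0,0,0,0,0.6],
    [0,0,0,0,0,0,0.4],
    [0,0,0,0,0,0,0.1],
  ],
  newtons=45,
)

```text
t: 18.7
eef_pos: [0.4259, 0.2644, 0.1105]
tool_rot: [-0.0, 0.994, 0.105, 0.001]
contact_force: [-0.7, 0.4, 3.4]
gripper_width: 0.4
grasp_force: 44.4
```

Emit:
jog_arm(
  deltas=[
    [0,0,0,0,0,0,0.1],
    [0,0,0,0,0,0,0.1],
    [0,0,0,0,0,0,0.1],
    [0,0,0,0,0,0,0.1],
  ],
)

```text
t: 19.1
eef_pos: [0.4258, 0.2644, 0.1105]
tool_rot: [-0.0, 0.994, 0.105, 0.001]
contact_force: [-0.6, -0.8, 5.4]
gripper_width: 0.396
grasp_force: 44.6
```

Emit:
jog_arm(
  deltas=[
    [0,0,0.008,0,0,0,0.1],
    [0,0,0.02,0,0,0,0.1],
    [0,0,0.03,0,0,0,0.1],
    [0,0,0.03,0,0,0,0.1],
    [0,0,0.03,0,0,0,0.1],
    [0,0,0.018,0,0,0,0.1],
    [0,0,0.006,0,0,0,0.1],
    [0,0,0,0,0,0,0.1],
    [0,0,0,0,0,0,0.1],
  ],
)

```text
t: 20.0
eef_pos: [0.4246, 0.2633, 0.2503]
tool_rot: [0.0, 0.994, 0.105, -0.001]
contact_force: [0.4, 0.6, -2.0]
gripper_width: 0.402
grasp_force: 45.1
```

```bash
python3 off.py blue -.0055 o4
```

```text
[0.4245722  0.26334919 0.25032945] [ 4.37760002e-04  9.94451992e-01  1.05187970e-01 -7.31779449e-04] 0.40188124343786474 [ 243  242   77   81 4874] [281.50082068 283.07673369] (280.7808837890625, 280.5898742675781, 41.8598518371582) [[0.0003, 0.0001, -0.0055], [0.0014, 0.0006, -0.0055]]
```

Emit:
jog_arm(
  deltas=[
    [0.006,-0.009,0,0,0,0,0.1],
    [0.012,-0.018,0,0,0,0,0.1],
    [0.018,-0.027,0,0,0,0,0.1],
    [0.018,-0.028,0,0,0,0,0.1],
    [0.018,-0.028,0,0,0,0,0.1],
    [0.014,-0.021,0,0,0,0,0.1],
    [0.009,-0.014,0,0,0,0,0.1],
    [0.005,-0.008,0,0,0,0,0.1],
    [0,0,0,0,0,0,0.1],
    [0,0,0,0,0,0,0.1],
  ],
)

```text
t: 21.05
eef_pos: [0.5246, 0.1115, 0.2509]
tool_rot: [-0.0, 0.994, 0.106, -0.0]
contact_force: [-1.0, 0.6, -1.1]
gripper_width: 0.398
grasp_force: 45.1
```

Lower to TCP z of about 0.1755.

Emit:
jog_arm(
  deltas=[
    [0,-0.001,-0.01,0,0,0,0.1],
    [0,0,-0.016,0,0,0,0.1],
    [0,0,-0.014,0,0,0,0.1],
    [0,0,-0.01,0,0,0,0.1],
    [0,0,-0.009,0,0,0,0.1],
    [0,0,-0.006,0,0,0,0.1],
    [0,0,-0.004,0,0,0,0.1],
    [0,0,-0.003,0,0,0,0.1],
    [0,0,-0.002,0,0,0,0.1],
    [0,0,0,0,0,0,0.1],
  ],
)

```text
t: 22.05
eef_pos: [0.5252, 0.1098, 0.1773]
tool_rot: [0.0, 0.994, 0.105, 0.0]
contact_force: [1.2, -0.2, -1.7]
gripper_width: 0.398
grasp_force: 45.1
```

Emit:
jog_arm(
  deltas=[
    [0,0,-0.002,0,0,0,0.1],
    [0,0,-0.001,0,0,0,0.1],
    [0,0,0,0,0,0,0.1],
  ],
)

```text
t: 22.35
eef_pos: [0.5259, 0.1101, 0.1756]
tool_rot: [-0.0, 0.994, 0.105, 0.001]
contact_force: [-2.0, -0.6, 6.5]
gripper_width: 0.398
grasp_force: 46.0
```

Emit:
jog_arm(
  deltas=[
    [0,0,0,0,0,0,0.5],
    [0,0,0,0,0,0,0.65],
    [0,0,0,0,0,0,0.75],
    [0,0,0,0,0,0,0.75],
    [0,0,0.01,0,0,0,0.75],
    [0,0,0.025,0,0,0,0.75],
    [0,0,0.03,0,0,0,0.75],
    [0,0,0.02,0,0,0,0.8],
    [0.004,0.02,0,0,0,0,0.8],
    [0.006,0.03,0,0,0,0,0.8],
  ],
)

```text
t: 23.35
eef_pos: [0.536, 0.1584, 0.2611]
tool_rot: [0.0, 0.995, 0.103, 0.001]
contact_force: [0.2, -0.6, 0.2]
gripper_width: 0.799
grasp_force: 0.0
```

Emit:
jog_arm(
  deltas=[
    [0.006,0.03,0,0,0,0,0.8],
    [0.006,0.03,-0.02,0,0,0,0.8],
    [0.004,0.022,-0.03,0,0,0,0.8],
    [0.002,0.011,-0.02,0,0,0,0.8],
    [0,0,0,0,0,0,0.8],
    [0,0,0,0,0,0,0.8],
  ],
)

```text
t: 23.95
eef_pos: [0.5533, 0.2525, 0.1899]
tool_rot: [0.0, 0.994, 0.105, -0.0]
contact_force: [0.3, 1.0, 0.5]
gripper_width: 0.798
grasp_force: 0.0
```

```bash
python3 look.py w5 black .5538 .2539 .07
```

```text
23.95 [0.55329107 0.25251645 0.18993742] pred [279.69010076 209.04105571] blob [272 192  18  15  69] [281.60869565 196.01449275]
```

View pics/w5.png

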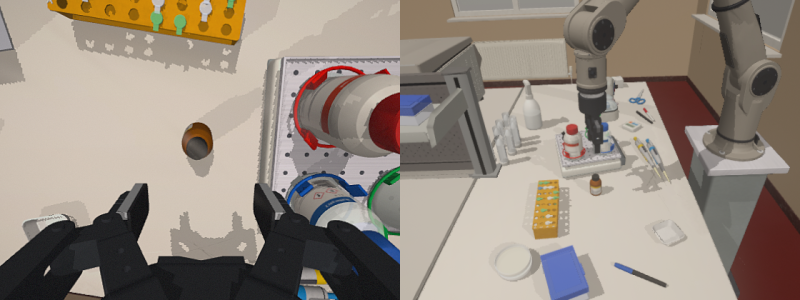

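The amber cap is at about (278,207) and matches its prediction. I'll narrow the jaws to clear the shaker edge and descend.

Emit:
jog_arm(
  deltas=[
    [0.001,0.002,-0.01,0,0,0,0.6],
    [0,0,-0.02,0,0,0,0.6],
    [0,0,-0.025,0,0,0,0.6],
    [0,0,-0.025,0,0,0,0.6],
    [0,0,-0.018,0,0,0,0.6],
    [0,0,-0.01,0,0,0,0.6],
    [0,0,-0.004,0,0,0,0.6],
    [0,0,0,0,0,0,0.4],
    [0,0,0,0,0,0,0.25],
    [0,0,0,0,0,0,0.05],
  ],
  newtons=30,
)

```text
t: 25.05
eef_pos: [0.5548, 0.2553, 0.0784]
tool_rot: [-0.0, 0.994, 0.105, 0.001]
contact_force: [-0.3, 0.8, 1.5]
gripper_width: 0.27
grasp_force: 27.9
```

Emit:
jog_arm(
  deltas=[
    [0,0,0,0,0,0,0.05],
    [0,0,0,0,0,0,0.05],
    [0,0,0,0,0,0,0.05],
  ],
)

```text
t: 25.35
eef_pos: [0.5548, 0.2554, 0.0783]
tool_rot: [-0.0, 0.994, 0.105, 0.001]
contact_force: [0.5, 0.6, 5.7]
gripper_width: 0.27
grasp_force: 28.4
```

Emit:
jog_arm(
  deltas=[
    [0,0,0.01,0,0,0,0.05],
    [0,0,0.02,0,0,0,0.05],
    [0,0,0.03,0,0,0,0.05],
    [0,0,0.035,0,0,0,0.05],
    [0,0,0.035,0,0,0,0.05],
    [0,0,0.035,0,0,0,0.05],
    [0,0,0.03,0,0,0,0.05],
    [0,0,0.02,0,0,0,0.05],
    [0,0,0.008,0,0,0,0.05],
    [0,0,0,0,0,0,0.05],
  ],
)

```text
t: 26.35
eef_pos: [0.5543, 0.2549, 0.3013]
tool_rot: [-0.0, 0.994, 0.105, 0.001]
contact_force: [0.2, 0.4, -1.1]
gripper_width: 0.267
grasp_force: 27.7
```

```bash
python3 off.py black -.008 o5
```

```text
[0.55432321 0.25488797 0.30126176] [-1.58333927e-04  9.94460858e-01  1.05104561e-01  7.80100527e-04] 0.2667339073888707 [ 226  254   48   99 2097] [241.82498808 307.07057701] (246.0, 304.0, 52.000099182128906) [[-0.0166, 0.0149, -0.008], [-0.0147, 0.0133, -0.008]]
```

View pics/o5.png

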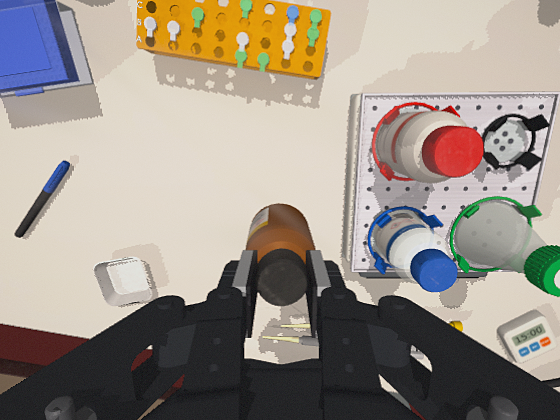

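The amber bottle is held upright with its cap at (282,279) and no real offset. The other three look seated.

Emit:
jog_arm(
  deltas=[
    [0.004,-0.009,0,0,0,0,0.05],
    [0.008,-0.018,0,0,0,0,0.05],
    [0.011,-0.027,0,0,0,0,0.05],
    [0.013,-0.03,0,0,0,0,0.05],
    [0.013,-0.03,0,0,0,0,0.05],
    [0.013,-0.03,0,0,0,0,0.05],
    [0.013,-0.03,0,0,0,0,0.05],
    [0.01,-0.025,0,0,0,0,0.05],
    [0.007,-0.017,0,0,0,0,0.05],
    [0.004,-0.009,0,0,0,0,0.05],
  ],
)

```text
t: 27.4
eef_pos: [0.6502, 0.0272, 0.299]
tool_rot: [0.0, 0.995, 0.104, -0.001]
contact_force: [-1.1, -0.3, -0.7]
gripper_width: 0.266
grasp_force: 27.7
```

Emit:
jog_arm(
  deltas=[
    [0,0,0,0,0,0,0.05],
    [0,0,0,0,0,0,0.05],
  ],
)

```text
t: 27.6
eef_pos: [0.6497, 0.0315, 0.3]
tool_rot: [-0.001, 0.994, 0.106, -0.0]
contact_force: [-0.5, 0.4, -0.6]
gripper_width: 0.27
grasp_force: 27.7
```

Emit:
jog_arm(
  deltas=[
    [0,-0.001,-0.012,0,0,0,0.05],
    [0,0,-0.02,0,0,0,0.05],
    [0,0,-0.025,0,0,0,0.05],
    [0,0,-0.022,0,0,0,0.05],
    [0,0,-0.018,0,0,0,0.05],
    [0,0,-0.014,0,0,0,0.05],
    [0,0,-0.011,0,0,0,0.05],
    [0,0,-0.01,0,0,0,0.05],
    [0,0,-0.008,0,0,0,0.05],
    [0,0,-0.006,0,0,0,0.05],
  ],
)

```text
t: 28.6
eef_pos: [0.6502, 0.0289, 0.1539]
tool_rot: [-0.0, 0.994, 0.105, 0.0]
contact_force: [-0.5, 0.4, -1.0]
gripper_width: 0.273
grasp_force: 27.7
```

Emit:
jog_arm(
  deltas=[
    [0,0,-0.004,0,0,0,0.05],
    [0,0,-0.003,0,0,0,0.05],
    [0,0,-0.002,0,0,0,0.05],
    [0,0,0,0,0,0,0.05],
  ],
)

```text
t: 29.0
eef_pos: [0.6502, 0.0288, 0.1453]
tool_rot: [0.0, 0.994, 0.105, 0.0]
contact_force: [0.1, -0.2, -1.0]
gripper_width: 0.266
grasp_force: 27.7
```

Emit:
jog_arm(
  deltas=[
    [0,0,-0.002,0,0,0,0.05],
    [0,0,-0.002,0,0,0,0.05],
    [0,0,0,0,0,0,0.05],
  ],
)

```text
t: 29.3
eef_pos: [0.6513, 0.0292, 0.1433]
tool_rot: [0.0, 0.994, 0.105, 0.001]
contact_force: [-2.9, 0.7, 9.3]
gripper_width: 0.27
grasp_force: 29.0
```

Seated at the expected height. I'll release with a small opening, since the red bottle is next to it, and retreat.

Emit:
jog_arm(
  deltas=[
    [0,0,0,0,0,0,0.35],
    [0,0,0,0,0,0,0.45],
    [0,0,0,0,0,0,0.5],
    [0,0,0,0,0,0,0.5],
    [0,0,0.01,0,0,0,0.5],
    [0,0,0.025,0,0,0,0.5],
    [0,0,0.035,0,0,0,0.5],
    [0,0,0.04,0,0,0,0.5],
    [0,0,0.04,0,0,0,0.5],
    [-0.01,0.0,0.04,0,0,0,0.5],
  ],
)

```text
t: 30.3
eef_pos: [0.6405, 0.0288, 0.3336]
tool_rot: [-0.0, 0.994, 0.105, 0.001]
contact_force: [0.9, -0.4, -0.6]
gripper_width: 0.506
grasp_force: 0.0
```

Emit:
jog_arm(
  deltas=[
    [-0.02,-0.04,0,0,0,0,0.5],
    [-0.02,-0.04,0,0,0,0,0.5],
    [-0.02,-0.04,0,0,0,0,0.5],
    [-0.01,-0.04,0,0,0,0,0.5],
    [0,-0.04,0,0,0,0,0.5],
    [0,-0.03,0,0,0,0,0.5],
    [0,0,0,0,0,0,0.5],
  ],
)

```text
t: 31.0
eef_pos: [0.5689, -0.2072, 0.3319]
tool_rot: [0.001, 0.995, 0.101, -0.0]
contact_force: [0.2, 0.4, -1.2]
gripper_width: 0.5
grasp_force: 0.0
```

Run:
```python
from m import *
print(bot.get_obs()["eef_pos"])
t=bot.read_camera("top");s2=bot.read_camera("side")
f=lambda c,x,y,w,h:cv2.resize(c["img"][y:y+h,x:x+w],(400,320),interpolation=cv2.INTER_CUBIC)[...,::-1]
cv2.imwrite("pics/end.png",np.hstack([f(t,250,135,150,120),f(s2,190,130,150,120)]))
```

```text
[ 0.56887202 -0.20724525  0.33185965]
```

View pics/end.png

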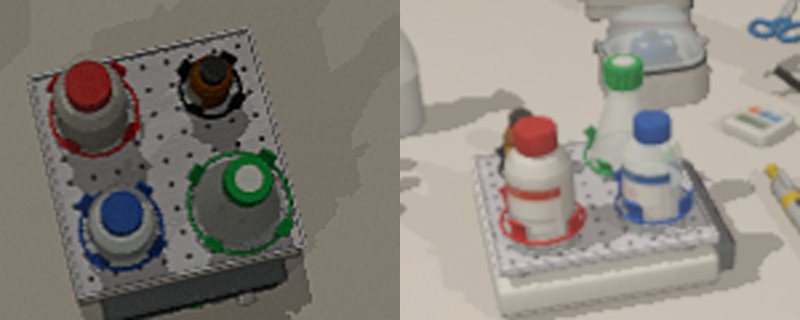

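All four stand in their clamps. I'll check the cap pixels against upright predictions.

Run:
```python
from m import *
px=[[250+x*.375,135+y*.375] for x,y in((87,84),(214,70),(122,213),(249,180))]
print(onz(c,px,[.18,.135,.17,.177]).round(4).tolist())
```

```text
[[0.6254, 0.1364, 0.18], [0.648, 0.031, 0.135], [0.5221, 0.1099, 0.17], [0.546, 0.0093, 0.177]]
```

```bash
python3 -c "
from station import bot;print(bot.hand_in())"
```

```text
the job is handed in; nothing more can be done
None
```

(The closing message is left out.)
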